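# Fit the saw board on its pins and hold a resin block in its corner for sawing

## Robot

A 6-joint arm with a two-finger parallel gripper is mounted at the origin on a cart in front of the work surface, level with it; the furniture and walls round the work are solid. World frame = base frame: x ahead of the robot, y to its left, z up, the work surface at z = 0. Lengths are in m, angles in rad, forces in N, time in s.
With the tool pointing down it reaches from about 0.35 to 0.85 m from the base axis. Payload 8.1 kg.
Tool frame: the origin (TCP) lies midway between the tips of the shut fingers; the grasp point (between the pads) lies 19 mm behind it (robot.grip_point_offset is the distance from the TCP to the grasp point, in m); z points along the fingers, y is the line along which they close (so a half turn about z gives the same grasp; the last joint's range is limited). The gripper opens to 93 mm and grips with 3 to 60 N. Pads are 15 mm wide; open, the fingers measure 128 mm over their backs; the gripper's body (75 mm by 188 mm) begins 65 mm behind the grasp point.
Start: joints at [-1.201, 0.13, 1.488, -0, 1.523, -0.085], TCP at [0.264, -0.539, 0.219] pointing down, gripper open.
Joint ranges: [-2.96, 2.96], [-0.89, 2.26], [0.02, 2.5], [-1.34, 4.48], [0, 2.73], [-2.66, 2.66]. Speed limits (rad/s): [2.39, 2.39, 2.79, 3.14, 3.14, 3.14].

## Interface

Orientations are given as a rotation vector (axis times angle).
In Python, from plant import robot, read_camera, job gives the robot as it stands.
- The arm moves only by the shell command python3 -m inch 'ROWS' [FORCE]. ROWS is JSON, one flat list of numbers, 5 for each row, row after row: the shift along the world's x, y, z in mm, then the turn about the world's z in degrees, then the opening in per cent of the stroke, from 0 (shut) to 100 (fully open). In form: [dx, dy, dz, yaw, hand, dx, dy, dz, yaw, hand, ...]. A call has 1 to 10 rows; each row is the pose to reach, as a shift and turn from the pose commanded when the call began; what a row does not reach only later rows make up. A row lasts 1/12 s, in which the tool goes at most 41.7 mm and 7.16 degrees, less where a joint would pass 70% of its speed; a pose out of reach is approached as far as the arm can. A call with a gripper value outside its range is refused whole. The fingers move at their own pace and stop on an object; FORCE is the grip in N (left out, the last holds). Time passes only in rows, so rows that repeat a pose let the fingers close. It gives the time, the measured TCP pose, the force, the opening and the grip force at its end, in the units of the state.
- robot.read_state(): the state, without advancing time (a new reading comes with each control period).
- read_camera(name): name is "scene" or "top" or "wrist"; returns a dict with "image" (384x512x3 uint8, blue, green, red), "K" (3x3 intrinsics, pixels), "D" ([k1, k2, p1, p2, k3] as OpenCV has them; the pictures are not rectified), "extrinsics" (4x4, takes a point from world to camera coordinates); the wrist camera has in their place "mount" (4x4, takes a point from camera to tool coordinates, whose origin is the TCP and whose axes are the flange's). Camera axes: x right, y down, z forward; pixel columns grow to the right and rows downward; lengths in m; the calibration is good to about 2 mm. A picture is of the moment at which its call begins: read the wrist's pose just before it. There is no depth.
- job.close_job(): hands the job in; it is judged then, once.
The state is a dict: "t": time; "q": joint angles; "dq": joint speeds; "joint_torque": joint torques, N m; "tool_pos": TCP position; "orientation": TCP orientation; "force": force on the tool from outside, world axes, zero at the start; "wrist_torque": the same for the moment, N m; "opening": finger opening in m; "gripper_force": force on a finger pad.
Only numpy, scipy, OpenCV 4.12 (cv2) and the standard library are available. Lean on these libraries where they do the work, as an engineer would, in place of code of your own. Each camera call takes 0.05 s, during which the arm holds its last target. There are 200 camera calls.

## Task

A colleague is about to saw a slice off the amber resin specimen block. Put the blue saw board on the grey station base: lower it gently over the two locating pins until it rests flush, fence away from you; then set the block flat on the board's white pad, bevelled edge towards you, one end against the end stop and its flat back against the fence. Finish holding it there, not letting go: one firm, steady diagonal push (some 10 N) of the fingers on the block alone, forward against the fence and down onto the pad together; leave everything else on the bench where it stands.

Things in the scene. Friction and masses are not known exactly. Their poses are not given: they have to be found in the camera images.
- station_base: grey steel base fixed to the bench, 165x196 mm (x, y), flat top 18 mm above the bench. Origin: centre of its underside. x points away from the robot (turned up to 20 degrees), y along its long side to the left. Two upright pins, 10 mm diameter with tapered tips, stand 20 mm above its top at x = +54, y = +60 and -60 mm
- pin_left (a point): tip of the left pin (38 mm above the underside of the base)
- pin_right (a point): tip of the right pin
- saw_board: loose blue board, 150x170x12 mm (x, y, z), carrying pad, fence and end stop; 0.7 kg, 52 mm high in all. Origin: centre of its underside; starts flat on the bench, x away from the robot (turned up to 25 degrees). Two 12 mm through holes at x = +54, y = +60 and -60 mm. Seated, its axes match the base's, its origin 18 mm above the base's. Centre of mass at x = +6, y = +5 mm; carry it by fence_top
- hole_left (a point): centre of the upper mouth of the left hole (12 mm above the board's underside)
- hole_right (a point): centre of the upper mouth of the right hole
- fence: aluminium bar across the board, 14 mm thick (x), 40 mm high above the board, y = -78 to +72 mm, a 3 mm saw slot through it at y = +36 mm. Origin: middle of its underside, at x = +25, y = 0, z = 12 mm of the board, same axes. The block is pressed against its front face (x = -7 mm here), which stands 36 mm above the pad
- fence_top (a point): point on the middle of the fence's top face (52 mm above the board's underside), where the board is gripped: front to back across the 14 mm
- cutting_pad: smooth, slippery white pad (friction about 0.25) on the front part of the board, 92x164x4 mm, reaching from the fence's front face to the front edge. Origin: centre of its underside, at x = -28, y = 0, z = 12 mm of the board; its top is 4 mm above this (34 mm above the bench when the board is seated)
- end_stop: aluminium stop on the pad, 56x22x30 mm, reaching 56 mm from the fence towards the robot at its left end. Origin: centre of its underside, at x = -10, y = +61, z = 16 mm of the board, same axes. Its right face (y = -11 mm here, +50 mm of the board) is the stop
- resin_block: loose amber resin block, bone slice inside, 44x64x30 mm (x, y, z), 0.11 kg. Origin: centre of its underside. Its front top edge (-x, towards the robot) has a 45 degree bevel, 12 by 12 mm: front face 18 mm high, flat back (+x) 30 mm. Starts flat, turned up to 35 degrees. Grip it front to back (44 mm). In place its origin is at x = -4, y = +18, z = 16 mm of the board
- block_back (a point): middle of the lower edge of the block's back face (x = +22 mm)
- block_end (a point): middle of the lower edge of the block's left end (y = +32 mm), the end that goes against the stop
- block_bevel (a point): centre of the sloping bevel face (x = -16, z = +24 mm of the block); a push on it straight into the face runs 45 degrees forward and down
- cup_left: specimen cup with red screw cap, 62 mm across, 67 mm high; a bystander to leave alone. Origin: centre of its underside
- cup_right: specimen cup with red screw cap, 62 mm across, 67 mm high; a bystander to leave alone. Origin: centre of its underside
- brown_bottle: brown reagent bottle with blue cap, 50 mm across, 90 mm high; a bystander to leave alone. Origin: centre of its underside
- lab_timer: white lab timer with coloured keys, 51x62x36 mm; a bystander to leave alone. Origin: centre of its underside
- blue_marker: marker pen with blue cap lying on the bench, 13x136x12 mm; a bystander to leave alone. Origin: centre of its underside
- tape_roll: roll of cream label tape lying flat, 81 mm across, 19 mm high; a bystander to leave alone. Origin: centre of its underside

How it is judged:
By the outcome, as a careful person would: the job done as asked, in the order asked, and still so for the second after the job is handed in, while the arm keeps its last pose, push and grip.
It also fails if it takes over 72 s, if anything falls off the work surface, if the arm or the gripper's body presses on something with over 40 N, if the wrist force passes 120 N, or if a joint passes its speed limit or range.

## Working session

There is one attempt and no reset: what is moved stays moved. The work goes in short steps, Python scripts to look and compute and a shell command to move; the robot and the scene stay as the last step left them, time stands still between calls to the robot, and variables do not carry over. Pictures are saved under pics/ and viewed, at most 10 in all, crops included, and the job is handed in when it is done.

```bash
mkdir -p pics; ls; cat > h.py <<'E'
import cv2, numpy as np
from plant import robot, read_camera, job
def ray(cam,px,T=None):
    """rays in world: origin, dirs"""
    u=cv2.undistortPoints(np.array(px,float).reshape(-1,1,2),cam["K"],np.array(cam["D"],float)).reshape(-1,2)
    d=np.c_[u,np.ones(len(u))]
    if T is None:T=np.linalg.inv(np.array(cam["extrinsics"]))
    return T[:3,3], d@T[:3,:3].T
def onz(cam,px,z,T=None):
    o,d=ray(cam,px,T); return o+d*((z-o[2])/d[:,2])[:,None]
def wristT(cam,s):
    T=np.eye(4);T[:3,:3]=cv2.Rodrigues(np.array(s["orientation"],float))[0];T[:3,3]=s["tool_pos"]
    return T@np.array(cam["mount"])
E
python3 - <<'E'
from h import *
for n in ("scene","top"):
    c=read_camera(n); cv2.imwrite(f"pics/{n}0.png",cv2.resize(c["image"],(800,600),interpolation=cv2.INTER_CUBIC)); T=np.linalg.inv(c["extrinsics"]);print(n,T.round(3),c["K"])
s=robot.read_state();print(s["t"],s["tool_pos"],s["orientation"],s["force"],s["opening"]); print(np.array(read_camera("wrist")["mount"]).round(3))
E
```

```text
pics
scene [[-0.468 -0.603  0.646 -0.479]
 [-0.884  0.313 -0.348  0.463]
 [ 0.008 -0.734 -0.679  1.067]
 [ 0.     0.     0.     1.   ]] [[364.26102552   0.         251.01063146]
 [  0.         364.26102552 189.62789492]
 [  0.           0.           1.        ]]
top [[ 6.000e-03 -9.980e-01  6.000e-02  3.700e-01]
 [-1.000e+00 -6.000e-03  2.000e-03 -2.300e-02]
 [-1.000e-03 -6.000e-02 -9.980e-01  1.511e+00]
 [ 0.000e+00  0.000e+00  0.000e+00  1.000e+00]] [[385.31675942   0.         253.74803189]
 [  0.         385.31675942 190.46745323]
 [  0.           0.           1.        ]]
0.1 [ 0.26339595 -0.53853001  0.21771215] [-3.05916660e+00 -7.07913695e-01  3.88983277e-04] [0.83448091 0.31383647 0.54374609] 0.09324727069229799
[[-0.001 -0.957 -0.29   0.081]
 [ 1.    -0.    -0.002 -0.001]
 [ 0.002 -0.29   0.957 -0.167]
 [ 0.     0.     0.     1.   ]]
```

View pics/top0.png

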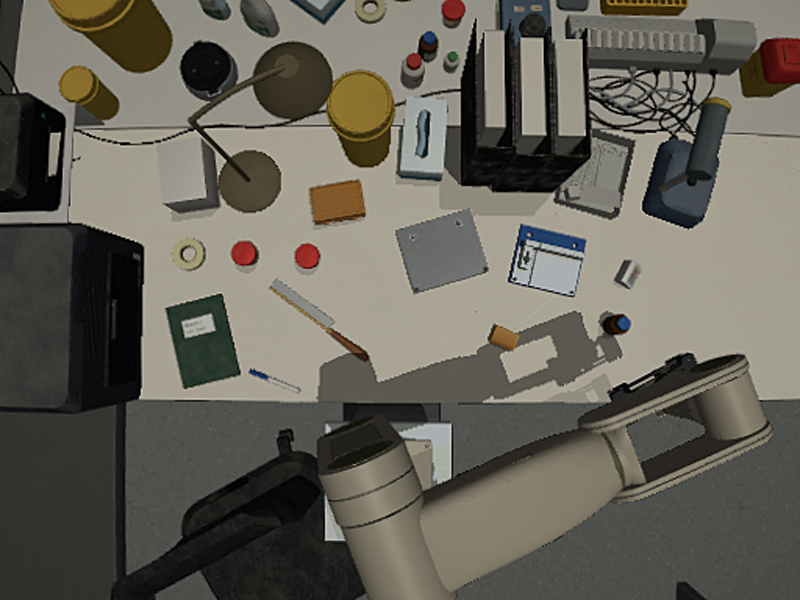

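View pics/scene0.png

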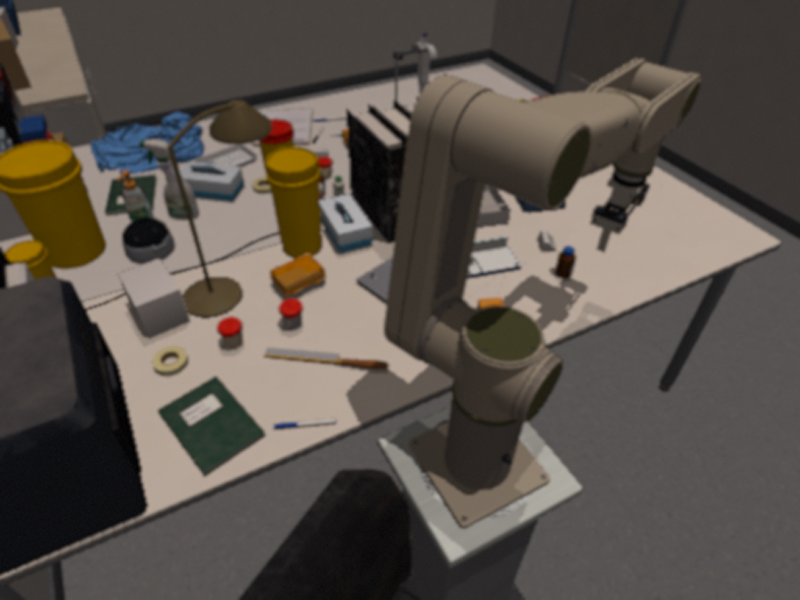

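The top view shows the grey base at (442,250), the blue board at (547,260) with its fence along the far side and stop on the left, and the amber block at (504,337). The timer is at (628,273) and the bottle at (616,325). Tall binders stand behind the board at about (525,110–190). The scene view is mostly blocked by the arm.

```bash
python3 - <<'E'
from h import *
c=read_camera("top")
def m(p,z): 
    return onz(c,np.array(p,float)*.64,z).round(3).tolist()
print("base corners",m([[396,240],[471,209],[488,268],[414,292]],.018),"pins",m([[404,251],[460,223]],.03))
print("board corners",m([[521,225],[587,238],[578,296],[509,284]],.012))
print("block",m([[495,323],[520,333],[514,350],[488,343]],.03)); print("timer,bottle,binder",m([[628,273]],.03),m([[616,325]],.09),m([[461,185],[588,160]],.0))
hsv=cv2.cvtColor(c["image"],cv2.COLOR_BGR2HSV)
M=cv2.inRange(hsv,(8,120,90),(25,255,255));n,l,st,ce=cv2.connectedComponentsWithStats(M)
for i in range(1,n):
    if 80<st[i,4]<600:
        r=cv2.minAreaRect(np.argwhere(l==i)[:,::-1].astype(np.float32)); print(st[i],r,m(np.array([r[0]])/.64,.03))
cv2.imwrite("pics/top1.png",cv2.resize(c["image"][115:245,240:420],(800,578),interpolation=cv2.INTER_CUBIC))
print(read_camera("wrist")["K"])
E
```

```text
base corners [[0.605, -0.019, 0.018], [0.685, -0.207, 0.018], [0.536, -0.249, 0.018], [0.475, -0.064, 0.018]] pins [[0.575, -0.039, 0.03], [0.647, -0.178, 0.03]]
board corners [[0.647, -0.334, 0.012], [0.615, -0.503, 0.012], [0.468, -0.477, 0.012], [0.497, -0.302, 0.012]]
block [[0.399, -0.264, 0.03], [0.374, -0.326, 0.03], [0.332, -0.311, 0.03], [0.349, -0.246, 0.03]]
timer,bottle,binder [[0.525, -0.601, 0.03]] [[0.394, -0.546, 0.09]] [[0.751, -0.184, 0.0], [0.822, -0.515, 0.0]]
[ 31   0  55  20 528] ((58.0, 9.5), (19.0, 54.0), 90.0) [[1.217, 0.807, 0.03]]
[388   0  52   5 132] ((413.5, 2.0), (4.0, 51.0), 90.0) [[1.25, -0.681, 0.03]]
[ 38  42  25  25 407] ((49.911766052246094, 53.852943420410156), (24.4960994720459, 23.040882110595703), 14.03624439239502) [[1.02, 0.825, 0.03]]
[173 184  59  42 116] ((201.76002502441406, 204.82000732421875), (71.0, 2.8000001907348633), 36.86989974975586) [[0.403, 0.179, 0.03]]
[313 208  20  16 182] ((322.8276062011719, 216.0689697265625), (16.544612884521484, 11.29235553741455), 23.198589324951172) [[0.363, -0.287, 0.03]]
[[299.72771088   0.         259.16244572]
 [  0.         299.72771088 195.10983072]
 [  0.           0.           1.        ]]
```

View pics/top1.png

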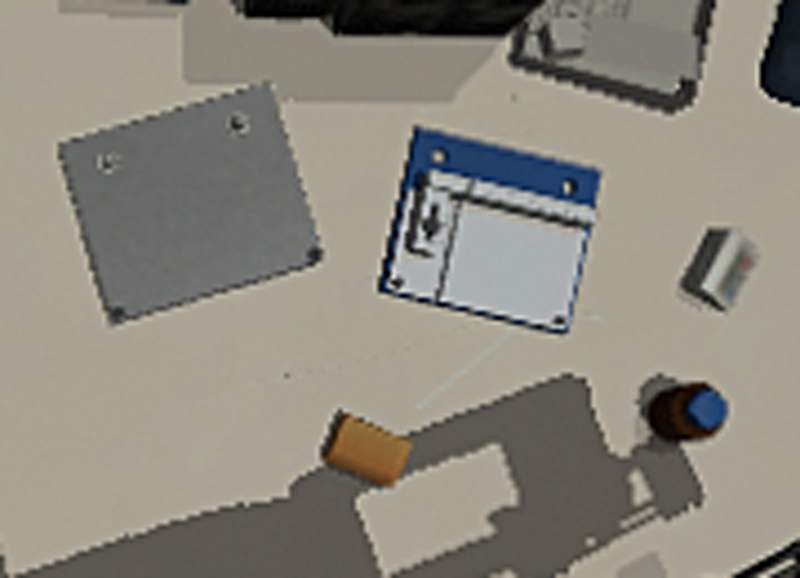

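The crop shows the two pins at crop (108,163) and (238,125), and the holes at (440,157) and (570,187). The block is at (367,448) with its dark bevel side facing down, towards the robot. I'll fly to the base and measure the pins with the wrist camera.

```bash
python3 -m inch '[40,40,0,7,100,80,80,0,14,100,120,120,0,21,100,160,160,0,28,100,200,200,0,35,100,230,240,0,42,100,255,280,0,49,100,280,320,0,56,100,305,360,0,63,100,325,400,0,70,100]' && python3 -m inch '[10,12,-10,7,100,10,12,-20,14,100,10,12,-20,14,100,10,12,-20,14,100,10,12,-20,14,100]'
python3 - <<'E'
from h import *
s=robot.read_state();c=read_camera("wrist");np.savez("w1.npz",img=c["image"],pose=np.r_[s["tool_pos"],s["orientation"]])
print(s["t"],s["tool_pos"],s["orientation"],s["force"])
cv2.imwrite("pics/w1.png",c["image"])
E
```

```text
t: 1.08
tool_pos: [0.5358, -0.2228, 0.2186]
orientation: [2.094, 2.342, 0.0]
force: [0.2, -0.0, -0.2]
opening: 0.0928
gripper_force: 0.0
t: 1.5
tool_pos: [0.5446, -0.2132, 0.199]
orientation: [1.807, 2.57, -0.0]
force: [-0.2, -0.0, 0.5]
opening: 0.0931
gripper_force: 0.0
1.5 [ 0.54459384 -0.21318221  0.19902464] [ 1.80686057e+00  2.56978568e+00 -2.17382153e-04] [-0.23702669 -0.0492741   0.5093329 ]
```

View pics/w1.png

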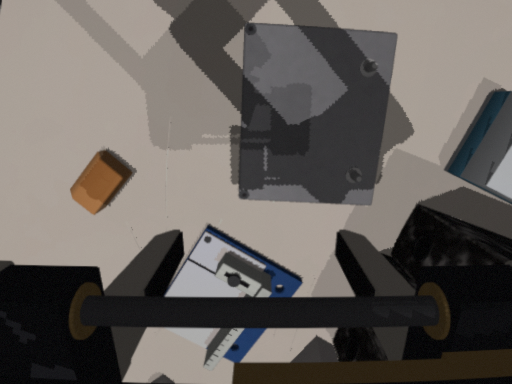

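In the wrist view the base is at (240–395, 24–205) with pins at about (369,68) and (355,175). The block is at (101,182) and the board sits partly under the gripper at (235,290). Image right is away from the robot.

```bash
python3 - <<'E'
from h import *
d=np.load("w1.npz");c=read_camera("wrist");T=wristT(c,dict(tool_pos=d["pose"][:3],orientation=d["pose"][3:]))
img=d["img"];print("cam",T[:3,3].round(3))
P=onz(c,[[369,68],[355,175]],.036,T);print(P.round(4),np.linalg.norm(P[0]-P[1]),np.degrees(np.arctan2(-(P[0]-P[1])[0],(P[0]-P[1])[1])))
C=onz(c,[[247,24],[395,32],[373,205],[239,198]],.018,T);print(C.round(4));print([np.linalg.norm(C[i]-C[i-1]).round(4) for i in range(4)])
a=cv2.resize(img[45:90,340:400],(400,300),interpolation=cv2.INTER_CUBIC);b=cv2.resize(img[152:197,325:385],(400,300),interpolation=cv2.INTER_CUBIC)
k=img[130:235,50:190];k=cv2.resize(k,(400,300),interpolation=cv2.INTER_CUBIC)
o=np.hstack([a,b]);o=np.clip(o.astype(float)*2,0,255).astype(np.uint8)
cv2.imwrite("pics/z1.png",np.vstack([o,np.hstack([k,k*0])]))
E
```

```text
cam [ 0.517 -0.136  0.366]
[[ 0.6113 -0.0616  0.036 ]
 [ 0.6449 -0.1704  0.036 ]] 0.11388481342725484 17.14751566378108
[[ 0.4769 -0.0621  0.018 ]
 [ 0.6276 -0.0142  0.018 ]
 [ 0.6891 -0.1992  0.018 ]
 [ 0.5306 -0.2465  0.018 ]]
[np.float64(0.1921), np.float64(0.1581), np.float64(0.1949), np.float64(0.1654)]
```

View pics/z1.png

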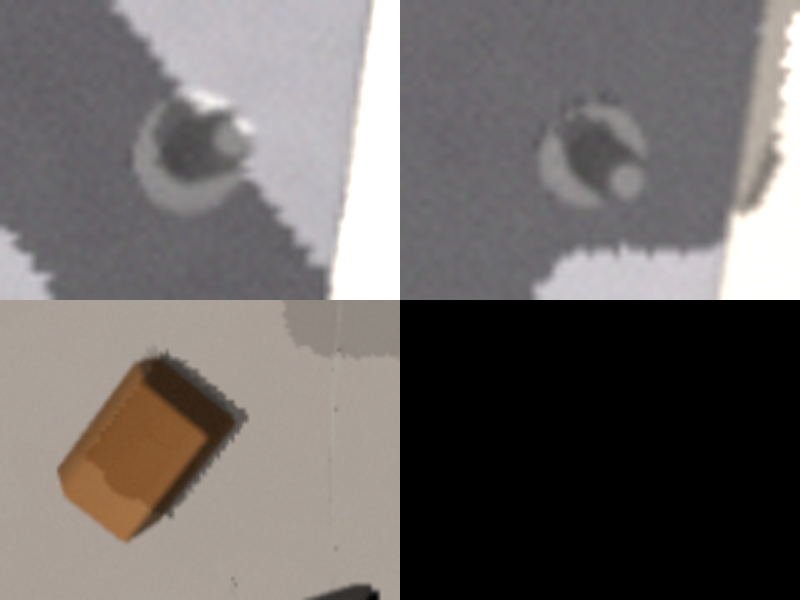

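The zoom shows the pin tips at (374.1,65.3) and (358.5,178.9), with collar rings at their feet. The block's bevel is the band on its left (robot) side.

```bash
python3 - <<'E'
from h import *
d=np.load("w1.npz");c=read_camera("wrist");T=wristT(c,dict(tool_pos=d["pose"][:3],orientation=d["pose"][3:]))
for px,z in (([[374.1,65.3],[358.5,178.8]],.038),([[368.3,68.6],[353.6,175.2]],.018)):
    P=onz(c,px,z,T);v=P[0]-P[1];a=np.arctan2(-v[0],v[1]);mid=P.mean(0);x=np.array([np.cos(a),np.sin(a)])
    print(P.round(4),np.linalg.norm(v).round(4),np.degrees(a).round(2),"fence_top target",(mid[:2]-.029*x).round(4),"base c",(mid[:2]-.054*x).round(4))
E
```

```text
[[ 0.6147 -0.0578  0.038 ]
 [ 0.6498 -0.1729  0.038 ]] 0.1203 16.97 fence_top target [ 0.6045 -0.1238] base c [ 0.5806 -0.1311]
[[ 0.616  -0.0584  0.018 ]
 [ 0.6504 -0.1731  0.018 ]] 0.1198 16.69 fence_top target [ 0.6054 -0.1241] base c [ 0.5815 -0.1313]
```

```bash
python3 -m inch '[0,-40,0,-7,100,0,-80,0,-14,100,0,-120,0,-21,100,0,-160,0,-28,100,0,-200,0,-31,100,0,-230,0,-31,100,0,-250,0,-31,100,0,-250,0,-31,100,0,-250,0,-31,100,0,-250,0,-31,100]'
python3 - <<'E'
from h import *
s=robot.read_state();c=read_camera("wrist");np.savez("w2.npz",img=c["image"],pose=np.r_[s["tool_pos"],s["orientation"]])
T=wristT(c,s);print(s["tool_pos"],s["orientation"])
cv2.imwrite("pics/w2.png",cv2.resize(c["image"][:290,:],(800,453),interpolation=cv2.INTER_CUBIC))
E
```

```text
t: 2.48
tool_pos: [0.5447, -0.4623, 0.1988]
orientation: [-2.424, -1.998, -0.001]
force: [-0.1, -0.2, 0.2]
opening: 0.0931
gripper_force: 0.0
[ 0.54465881 -0.46232428  0.19876001] [-2.42416382e+00 -1.99787501e+00 -6.54318068e-04]
```

View pics/w2.png

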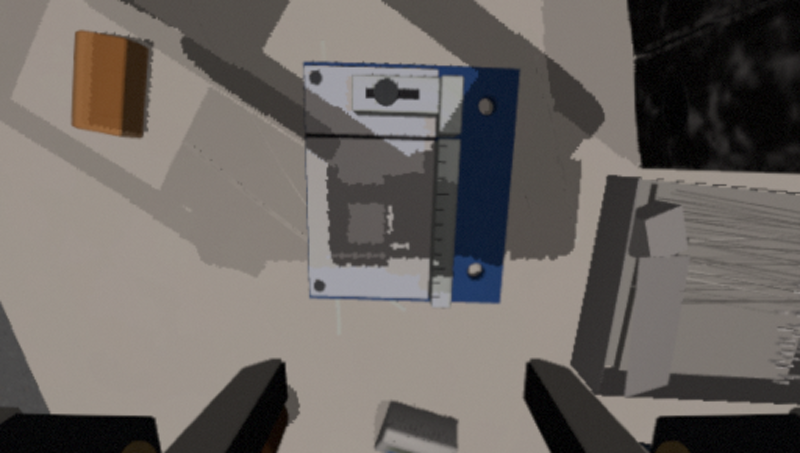

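The board is clear: the holes are at about (486,106) and (475,270) in the enlarged view, with the fence bar running from (452,76) to (441,306). The block is at (110,83).

```bash
python3 - <<'E'
from h import *
d=np.load("w2.npz");c=read_camera("wrist");s=dict(tool_pos=d["pose"][:3],orientation=d["pose"][3:]);T=wristT(c,s)
img=d["img"];hsv=cv2.cvtColor(img,cv2.COLOR_BGR2HSV)
B=cv2.inRange(hsv,(100,120,30),(125,255,255));B[:,:270]=0
H=[]
for u,v in ((311,68),(304,173)):
    w=(B[v-9:v+10,u-9:u+10]==0).astype(np.uint8);n,l,st,ce=cv2.connectedComponentsWithStats(w,connectivity=4)
    i=l[9,9];H.append(ce[i]+[u-9,v-9]);print(st[i],H[-1])
P=onz(c,H,.012,T);v=P[0]-P[1];a=np.arctan2(-v[0],v[1]);x=np.array([np.cos(a),np.sin(a)]);mid=P.mean(0)[:2]
print(P.round(4),np.linalg.norm(v),np.degrees(a),"fence_top",mid-.029*x)
F=onz(c,np.array([[452,76],[441,306.5]])*.64,.052,T);v=F[0]-F[1];print("fence ends",F.round(4),np.linalg.norm(v),np.degrees(np.arctan2(-v[0],v[1])),F.mean(0)+.003*np.array([np.sin(a),-np.cos(a),0])*-1)
A=cv2.inRange(hsv,(5,100,30),(25,255,255));A[120:]=0
A[:,130:]=0
cn=max(cv2.findContours(A,0,2)[0],key=cv2.contourArea);print("amber",cv2.minAreaRect(cn),cv2.approxPolyDP(cn,2,True).reshape(-1,2).tolist())
cv2.imwrite("pics/blk.png",cv2.resize(img[10:100,30:120],(600,600),interpolation=cv2.INTER_CUBIC))
R=cv2.Rodrigues(s["orientation"])[0];print("tool y yaw",np.degrees(np.arctan2(R[1,1],R[0,1])))
E
```

```text
[  4   3  11  12 101] [310.85148515  67.64356436]
[ 4  4 10  9 74] [303.40540541 172.01351351]
[[ 0.6235 -0.353   0.012 ]
 [ 0.5973 -0.468   0.012 ]] 0.11802565231185189 -12.843929210069314 fence_top [ 0.58214526 -0.40404656]
fence ends [[ 0.5985 -0.3352  0.052 ]
 [ 0.5662 -0.4806  0.052 ]] 0.14895286598231738 -12.50524908942364 [ 0.58304046 -0.40499417  0.052     ]
amber ((69.38716125488281, 53.305450439453125), (46.72134017944336, 64.81104278564453), 3.5763344764709473) [[49, 20], [46, 79], [73, 86], [90, 86], [94, 32], [79, 24]]
tool y yaw -11.012707982651197
```

View pics/blk.png

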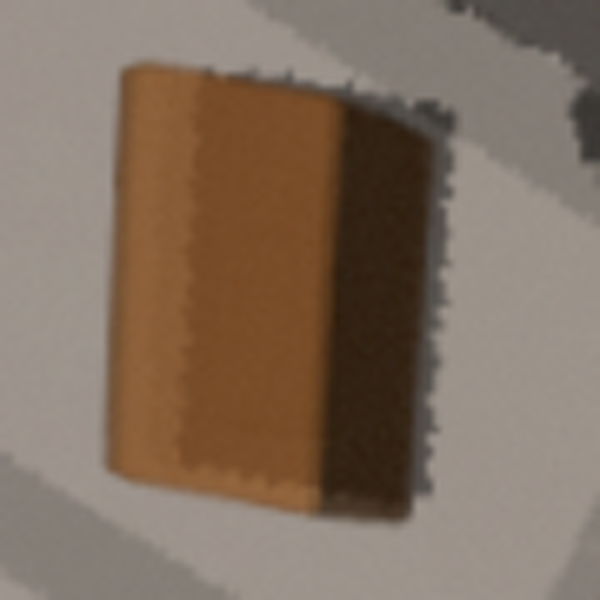

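The block's bevel is on the left (robot) side, and its back face is the dark one. The two estimates of fence_top agree at (0.583,-0.4045) with yaw -12.6°. Next I descend and grip.

```bash
python3 -m inch '[20,30,-20,-1.6,100,38,58,-50,-1.6,100,38,58,-80,-1.6,100,38,58,-110,-1.6,100,38,58,-135,-1.6,100,38,58,-155,-1.6,100,38,58,-168,-1.6,100,38,58,-175,-1.6,100,38,58,-175,-1.6,100,38,58,-175,-1.6,100]' && python3 -m inch '[0,0,0,0,0,0,0,0,0,0,0,0,0,0,0,0,0,0,0,0,0,0,0,0,0,0,0,0,0,0,0,0,0,0,0,0,0,0,0,0,0,0,0,0,0]' 45
```

```text
t: 3.42
tool_pos: [0.5834, -0.4047, 0.0248]
orientation: [2.45, 1.965, 0.0]
force: [0.8, -0.3, 0.1]
opening: 0.0932
gripper_force: 0.0
t: 4.17
tool_pos: [0.5827, -0.4046, 0.0235]
orientation: [-2.451, -1.965, 0.0]
force: [0.5, -0.3, -0.4]
opening: 0.0375
gripper_force: 0.0
```

```bash
python3 -m inch '[0,0,0,0,0,0,0,0,0,0,0,0,0,0,0,0,0,0,0,0,0,0,0,0,0,0,0,0,0,0,0,0,0,0,0,0,0,0,0,0]' 45 && python3 -m inch '[0,0,5,0,0,0,0,15,0,0,0,0,30,0,0,0,0,50,0,0,0,0,75,0,0,0,0,85,0,0,0,0,85,0,0]'
python3 - <<'E'
from h import *
s=robot.read_state();c=read_camera("wrist");np.savez("w3.npz",img=c["image"],pose=np.r_[s["tool_pos"],s["orientation"]])
print(s["tool_pos"],s["force"],s["wrist_torque"]);cv2.imwrite("pics/w3.png",c["image"])
E
```

```text
t: 4.83
tool_pos: [0.5829, -0.4046, 0.0236]
orientation: [2.451, 1.965, 0.0]
force: [1.1, -0.1, -0.9]
opening: 0.014
gripper_force: 45.0
t: 5.42
tool_pos: [0.5851, -0.4065, 0.1144]
orientation: [2.445, 1.96, 0.003]
force: [0.6, -0.4, -6.1]
opening: 0.0136
gripper_force: 45.0
[ 0.58510743 -0.40653233  0.11438198] [ 0.58788069 -0.38623621 -6.11343612] [-0.11811934 -0.21288445  0.01008767]
```

View pics/w3.png

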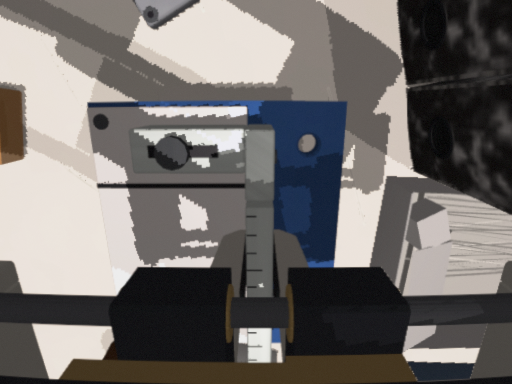

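The board is held; the left hole is at (307,144) and the fence runs straight down from (258,128).

```bash
cat > hole.py <<'E'
from h import *
import sys
def hole(save=None,uv=(307,144),pin_t=(np.array([.6153,-.0580]),np.radians(16.9)),dz=.0116):
    s=robot.read_state();c=read_camera("wrist");T=wristT(c,s);img=c["image"]
    hsv=cv2.cvtColor(img,cv2.COLOR_BGR2HSV);B=cv2.inRange(hsv,(100,120,10),(130,255,255))
    u,v=uv;w=(B[v-16:v+17,u-16:u+17]==0).astype(np.uint8);n,l,st,ce=cv2.connectedComponentsWithStats(w,connectivity=4)
    i=l[16,16];h=ce[i]+[u-16,v-16]
    R=cv2.Rodrigues(np.array(s["orientation"]))[0];a=np.arctan2(R[1,1],R[0,1]);tp=np.array(s["tool_pos"])
    P=onz(c,[h],tp[2]-dz,T)[0]
    # back top edge of blue (fence-side parallel): board rear edge
    pts=[]
    for r in range(115,250,3):
        k=np.flatnonzero(B[r,260:420]); 
        if len(k)>20: pts.append([260+k[-1]+.5,r])
    E=onz(c,pts,tp[2]-dz,T);vx,vy,x0,y0=cv2.fitLine(E[:,:2].astype(np.float32),cv2.DIST_HUBER,0,.001,.001).ravel()
    e=np.arctan2(vy,vx);e=e if e>0 else e+np.pi;by=np.degrees(e)-90
    M=np.array([[np.cos(a),np.sin(a)],[-np.sin(a),np.cos(a)]])
    print("t",s["t"],"tcp",tp.round(4),"toolyaw",np.degrees(a).round(2),"board yaw(edge)",by.round(2),"force",np.round(s["force"],1))
    print("hole px",h.round(1),st[i],"world",P.round(4),"rel TCP",(M@(P-tp)[:2]).round(4),"to pin mm",((pin_t[0]-P[:2])*1e3).round(1))
    return img
if __name__=="__main__": hole()
E
python3 hole.py
```

```text
t 5.4667 tcp [ 0.5841 -0.4057  0.1116] toolyaw -12.54 board yaw(edge) -13.08 force [ 0.6  0.5 -7.1]
hole px [306.6 142.9] [  6   5  20  20 289] world [ 0.6244 -0.3529  0.1   ] rel TCP [0.0278 0.0603] to pin mm [ -9.1 294.9]
```

```bash
python3 -m inch '[2,20,0,3,0,4,48,0,6,0,6,80,0,9,0,9,112,0,13,0,12,145,0,17,0,15,178,0,21,0,18,210,0,25,0,20,240,0,28,0,21,265,0,29.5,0,22,275,0,29.5,0]' && python3 -m inch '[0,6,-8,0,0,0,6,-15,0,0,0,6,-15,0,0,0,6,-15,0,0,0,6,-15,0,0]' && python3 - <<'E'
from h import *; import hole
img=hole.hole();cv2.imwrite("pics/w4.png",img)
E
```

```text
t: 6.35
tool_pos: [0.6032, -0.1254, 0.1061]
orientation: [-1.862, -2.525, 0.0]
force: [0.6, -1.1, -6.5]
opening: 0.0136
gripper_force: 45.0
t: 6.77
tool_pos: [0.6044, -0.1249, 0.093]
orientation: [-1.871, -2.523, 0.001]
force: [0.7, 0.9, -6.1]
opening: 0.0134
gripper_force: 45.0
t 6.7667 tcp [ 0.6044 -0.1249  0.093 ] toolyaw 16.86 board yaw(edge) 16.65 force [ 0.7  0.9 -6.1]
hole px [306.4 143.1] [  7   6  18  19 256] world [ 0.614  -0.059   0.0814] rel TCP [0.0283 0.0602] to pin mm [1.3 1. ]
```

View pics/w4.png

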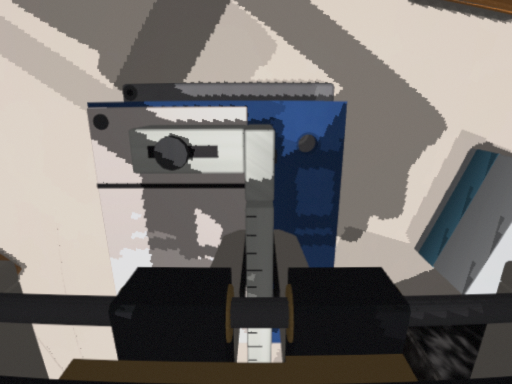

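The hole at (306,143) sits within 1.6 mm of the pin, with the base visible beneath. I'll correct that and lower to just above the pin tips.

```bash
python3 -m inch '[1.5,1,-8,0.2,0,1.5,1,-16,0.2,0,1.5,1,-22,0.2,0,1.5,1,-26,0.2,0,1.5,1,-26,0.2,0,1.5,1,-26,0.2,0,1.5,1,-26,0.2,0]' && python3 - <<'E'
from h import *; import hole
img=hole.hole();cv2.imwrite("pics/w5.png",cv2.resize(np.clip(img[120:165,275:335].astype(float)*2,0,255).astype(np.uint8),(480,360),interpolation=cv2.INTER_CUBIC))
E
```

```text
t: 7.4
tool_pos: [0.6065, -0.1226, 0.0678]
orientation: [1.865, 2.528, 0.0]
force: [-0.2, 0.7, -6.5]
opening: 0.0139
gripper_force: 45.0
t 7.4 tcp [ 0.6065 -0.1226  0.0678] toolyaw 17.16 board yaw(edge) 16.85 force [-0.2  0.7 -6.5]
hole px [306.3 143. ] [  7   6  18  19 258] world [ 0.6157 -0.0567  0.0562] rel TCP [0.0283 0.0603] to pin mm [-0.4 -1.3]
```

View pics/w5.png

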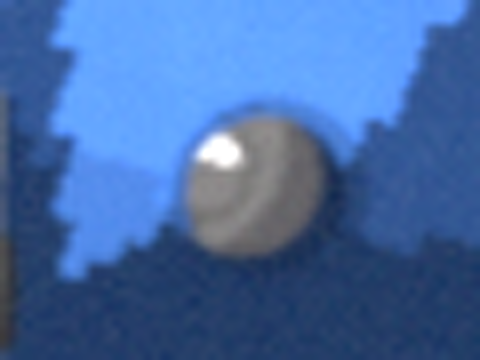

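Through the hole, the pin's bright tip shows at about pixel (302.3,138.8), inside the hole centred at (306.3,143). I'll compare the two along rays.

```bash
python3 - <<'E'
from h import *
s=robot.read_state();c=read_camera("wrist");T=wristT(c,s);z=s["tool_pos"][2]
print(s["tool_pos"],T[:3,3].round(4))
print("hole",onz(c,[[306.6,143.0]],z-.0116,T).round(4),"tip",onz(c,[[301.8,138.3]],.038,T).round(4))
h=onz(c,[[306.6,143.0]],z-.0116,T)[0]
p=np.array([.6153,-.0580,.038]);
for q in (np.r_[h[:2],.038],np.r_[h[:2],.018],p):
    cc=np.linalg.inv(T)@np.r_[q,1];print(cv2.projectPoints(cc[None,:3],np.zeros(3),np.zeros(3),c["K"],np.array(c["D"],float))[0].ravel())
E
```

```text
[ 0.60664124 -0.12262819  0.06806099] [ 0.5829 -0.0444  0.2354]
hole [[ 0.6161 -0.0566  0.0565]] tip [[ 0.6155 -0.0559  0.038 ]]
[302.31409374 139.58421136]
[298.46754801 136.52138331]
[300.53287154 141.24845636]
```

```bash
python3 -m inch '[-0.5,0.2,-3,0,0,-0.5,0.2,-6,0,0,-0.5,0.2,-9,0,0,-0.5,0.2,-12,0,0,-0.5,0.2,-12,0,0,-0.5,0.2,-12,0,0]' && python3 hole.py; python3 -c "
from h import *;s=robot.read_state();print(s['force'],s['wrist_torque'])"
```

```text
t: 8.0
tool_pos: [0.605, -0.1226, 0.0549]
orientation: [-1.865, -2.527, 0.001]
force: [-2.1, -1.5, -7.5]
opening: 0.0137
gripper_force: 45.0
t 8.0 tcp [ 0.605  -0.1226  0.0549] toolyaw 17.15 board yaw(edge) 16.63 force [-2.1 -1.5 -7.5]
hole px [306.7 143.1] [  7   6  18  19 263] world [ 0.6145 -0.0566  0.0433] rel TCP [0.0285 0.0602] to pin mm [ 0.8 -1.4]
[-2.61573051 -2.85743284 -7.16259296] [-0.37539666  0.34389584 -0.13654622]
```

```bash
python3 -m inch '[-0.4,-0.6,0,0,0,-0.4,-0.6,-2,0,0,-0.4,-0.6,-4,0,0,-0.4,-0.6,-6,0,0,-0.4,-0.6,-6,0,0,-0.4,-0.6,-6,0,0]'; python3 -c "
from h import *;s=robot.read_state();print(s['force'],s['wrist_torque'])"
```

```text
t: 8.55
tool_pos: [0.6052, -0.123, 0.0493]
orientation: [-1.865, -2.528, 0.0]
force: [-2.0, -1.5, -7.9]
opening: 0.0136
gripper_force: 45.0
[-2.02306116 -1.47246009 -7.87955124] [-0.2349606   0.29901335 -0.18994014]
```

```bash
python3 -m inch '[-0.4,-0.3,0,-0.3,0,-0.4,-0.3,-1.5,-0.3,0,-0.4,-0.3,-3,-0.3,0,-0.4,-0.3,-4.5,-0.3,0,-0.4,-0.3,-6,-0.3,0,-0.4,-0.3,-6,-0.3,0,-0.4,-0.3,-6,-0.3,0]'; python3 -c "
from h import *;s=robot.read_state();print(s['force'],s['wrist_torque'])"
```

```text
t: 9.13
tool_pos: [0.6052, -0.1233, 0.0435]
orientation: [1.872, 2.523, 0.0]
force: [-0.7, -0.4, -5.7]
opening: 0.0137
gripper_force: 45.0
[-0.70249428 -0.40054742 -5.69010341] [-0.02729682 -0.12067988 -0.02111648]
```

```bash
python3 -m inch '[0,0,-0.7,0,0,0,0,-1.4,0,0,0,0,-2.1,0,0,0,0,-2.1,0,0,0,0,-2.1,0,0]'; python3 -m inch '[0,0,-0.7,0,0,0,0,-1.4,0,0,0,0,-1.4,0,0,0,0,-1.4,0,0]'; python3 -c "
from h import *;s=robot.read_state();print(s['force'],s['wrist_torque'])"
```

```text
t: 9.55
tool_pos: [0.6052, -0.1233, 0.0417]
orientation: [1.872, 2.523, 0.0]
force: [0.3, 0.4, -6.4]
opening: 0.0137
gripper_force: 45.0
t: 9.88
tool_pos: [0.6053, -0.1234, 0.0416]
orientation: [1.871, 2.523, 0.0]
force: [-5.9, 0.7, 6.6]
opening: 0.0136
gripper_force: 45.0
[-5.88818298  0.74279459  6.57295003] [ 0.23571462  1.01336434 -0.01976783]
```

It has seated (TCP 0.0416 puts the underside at 0.018). I'll release, lift and check.

```bash
python3 -m inch '[0,0,0.7,0,20,0,0,0.7,0,40,0,0,0.7,0,60,0,0,0.7,0,80,0,0,0.7,0,90,0,0,0.7,0,90,0,0,0.7,0,90,0,0,0.7,0,90]' && python3 -m inch '[0,0,20,0,90,0,0,50,0,90,0,0,85,0,90,0,-40,120,0,90,0,-80,155,0,90,0,-80,155,0,90,0,-80,155,0,90]' && python3 - <<'E'
from h import *
s=robot.read_state();c=read_camera("wrist");np.savez("w6.npz",img=c["image"],pose=np.r_[s["tool_pos"],s["orientation"]])
print(s["t"],s["tool_pos"],s["orientation"],s["force"]);cv2.imwrite("pics/w6.png",c["image"])
E
```

```text
t: 10.55
tool_pos: [0.605, -0.1233, 0.0408]
orientation: [-1.872, -2.523, 0.0]
force: [-0.0, 0.7, -0.2]
opening: 0.0609
gripper_force: 0.0
t: 11.13
tool_pos: [0.6069, -0.208, 0.2015]
orientation: [1.871, 2.513, 0.001]
force: [0.8, 0.1, 0.6]
opening: 0.0838
gripper_force: 0.0
11.1333 [ 0.60693107 -0.20795187  0.2014696 ] [1.87053356e+00 2.51323006e+00 1.14976226e-03] [0.79677069 0.12036144 0.61573985]
```

View pics/w6.png

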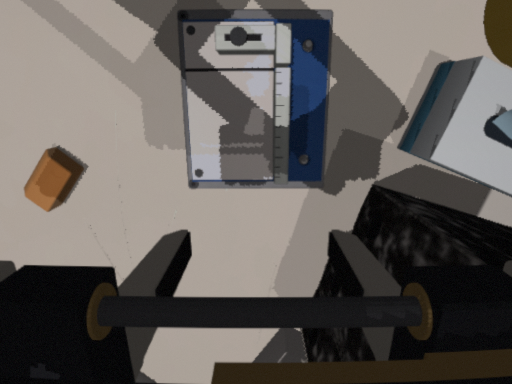

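That was my eleventh picture, one over the limit of ten, so I'll view no more and work from numbers only. It shows the board seated squarely on the base with the pins through both holes at (308,45) and (304,159), fence on the far side, and the block at (53,180). Next, the block's pose.

```bash
python3 - <<'E'
from h import *
c=read_camera("wrist")
def load(f):
    d=np.load(f);s=dict(tool_pos=d["pose"][:3],orientation=d["pose"][3:]);return d["img"],wristT(c,s)
img,T=load("w2.npz")
k=lambda p:np.array(p)/6.667+[29.5,9.5]
for nm,p,z in (("backtop",[[345,98],[320,515]],.03),("backbot",[[433,135],[409,519]],0),("bevlow",[[122,70],[108,468]],.018)):
    P=onz(c,k(p),z,T);v=P[0]-P[1];a=np.arctan2(-v[0],v[1]);print(nm,P.round(4),np.linalg.norm(v).round(4),np.degrees(a).round(1))
    x=np.array([np.cos(a),np.sin(a)]);print("  centre",(P.mean(0)[:2]-(.022 if nm[0:4]=="back" else -.022)*x).round(4))
# w6: board check, holes & fence
img,T=load("w6.npz")
P=onz(c,[[308,45],[304.5,159]],.030,T);v=P[0]-P[1];print("pins",P.round(4),np.linalg.norm(v),np.degrees(np.arctan2(-v[0],v[1])))
C=onz(c,[[185,20],[329,19],[324,183],[191,181]],.03,T);print("board corners",C.round(4),[np.linalg.norm(C[i]-C[i-1]).round(4) for i in range(4)])
E
```

```text
backtop [[ 0.3956 -0.2645  0.03  ]
 [ 0.3712 -0.323   0.03  ]] 0.0634 -22.7
  centre [ 0.3631 -0.2852]
backbot [[ 0.3941 -0.2631  0.    ]
 [ 0.37   -0.3218  0.    ]] 0.0635 -22.3
  centre [ 0.3617 -0.2841]
bevlow [[ 0.3544 -0.2475  0.018 ]
 [ 0.3304 -0.3054  0.018 ]] 0.0627 -22.5
  centre [ 0.3627 -0.2849]
pins [[ 0.6159 -0.0573  0.03  ]
 [ 0.6513 -0.1719  0.03  ]] 0.11986721989722057 17.162836724341727
board corners [[ 0.488  -0.0705  0.03  ]
 [ 0.6285 -0.0274  0.03  ]
 [ 0.6825 -0.1921  0.03  ]
 [ 0.5329 -0.2341  0.03  ]] [np.float64(0.1696), np.float64(0.1469), np.float64(0.1733), np.float64(0.1554)]
```

```bash
python3 -m inch '[-35,-10,0,-6,90,-75,-22,-10,-12,90,-115,-34,-20,-19,90,-155,-46,-30,-26,90,-190,-58,-40,-33,90,-220,-68,-55,-39,90,-240,-75,-70,-39.2,90,-244,-77,-85,-39.2,90,-244,-77,-100,-39.2,90,-244,-77,-100,-39.2,90]' && python3 -m inch '[0,0,0,0,90,0,0,0,0,90,0,0,0,0,90]'; python3 - <<'E'
from h import *
s=robot.read_state();c=read_camera("wrist");T=wristT(c,s);np.savez("w7.npz",img=c["image"],pose=np.r_[s["tool_pos"],s["orientation"]])
R=cv2.Rodrigues(np.array(s["orientation"]))[0];a=np.arctan2(R[1,1],R[0,1]);tp=np.array(s["tool_pos"]);print(tp,np.degrees(a))
hsv=cv2.cvtColor(c["image"],cv2.COLOR_BGR2HSV);A=cv2.inRange(hsv,(5,110,25),(25,255,255));A[330:]=0
cn=max(cv2.findContours(A,0,2)[0],key=cv2.contourArea);print(cv2.contourArea(cn));q=cv2.approxPolyDP(cn,3,True).reshape(-1,2);print(q.tolist())
M=np.array([[np.cos(a),np.sin(a)],[-np.sin(a),np.cos(a)]])
for z in (0,.018,.03): print(z,((onz(c,q,z,T)-tp)[:,:2]@M.T*1e3).round(0).tolist())
E
```

```text
t: 12.07
tool_pos: [0.3583, -0.2771, 0.091]
orientation: [-2.603, -1.745, 0.002]
force: [0.1, 0.1, -0.2]
opening: 0.0838
gripper_force: 0.0
t: 12.32
tool_pos: [0.3618, -0.2802, 0.0965]
orientation: [2.608, 1.75, 0.0]
force: [1.0, -0.3, -0.3]
opening: 0.0837
gripper_force: 0.0
[ 0.36176107 -0.28016705  0.09653728] -22.277603355111783
3817.0
[[240, 170], [239, 241], [250, 247], [287, 247], [291, 185], [288, 172]]
0 [[-18.0, 26.0], [-20.0, -44.0], [-10.0, -50.0], [26.0, -50.0], [28.0, 12.0], [25.0, 24.0]]
0.018 [[-17.0, 30.0], [-19.0, -35.0], [-9.0, -41.0], [25.0, -41.0], [26.0, 17.0], [23.0, 28.0]]
0.03 [[-16.0, 32.0], [-18.0, -30.0], [-9.0, -35.0], [23.0, -35.0], [25.0, 20.0], [22.0, 31.0]]
```

```bash
python3 -m inch '[1,-4,-20,-0.2,90,1,-4,-45,-0.2,90,1,-4,-65,-0.2,90,1,-4,-80,-0.2,90,1,-4,-88,-0.2,90,1,-4,-91,-0.2,90,1,-4,-91,-0.2,90,1,-4,-91,-0.2,90]' && python3 -m inch '[0,0,0,0,40,0,0,0,0,40,0,0,0,0,40,0,0,0,0,40,0,0,0,0,40,0,0,0,0,40,0,0,0,0,40,0,0,0,0,40,0,0,0,0,40]' 15
```

```text
t: 13.03
tool_pos: [0.3627, -0.2849, 0.0059]
orientation: [2.611, 1.744, 0.0]
force: [-0.6, 0.1, 0.9]
opening: 0.0835
gripper_force: 0.0
t: 13.78
tool_pos: [0.362, -0.2844, 0.0049]
orientation: [2.613, 1.744, 0.0]
force: [-0.4, -0.3, 0.3]
opening: 0.044
gripper_force: 15.0
```

```bash
python3 -m inch '[0,0,0,0,30,0,0,0,0,30,0,0,5,0,30,0,0,15,0,30,0,0,35,0,30,0,0,60,0,30,0,0,85,0,30,0,0,100,0,30,0,0,100,0,30,0,0,100,0,30]' 20; python3 - <<'E'
from h import *
s=robot.read_state();R=cv2.Rodrigues(np.array(s["orientation"]))[0];a=np.arctan2(R[1,1],R[0,1]);print(s["tool_pos"],np.degrees(a),s["wrist_torque"])
c=read_camera("wrist");T=wristT(c,s);tp=np.array(s["tool_pos"])
hsv=cv2.cvtColor(c["image"],cv2.COLOR_BGR2HSV);A=cv2.inRange(hsv,(5,110,25),(25,255,255));A[330:]=0
cn=max(cv2.findContours(A,0,2)[0],key=cv2.contourArea);q=cv2.approxPolyDP(cn,3,True).reshape(-1,2);print(cv2.contourArea(cn),q.tolist())
M=np.array([[np.cos(a),np.sin(a)],[-np.sin(a),np.cos(a)]])
for z in (-.004,.014,.026): print(z,((onz(c,q,z+tp[2],T)-tp)[:,:2]@M.T*1e3).round(0).tolist())
# target in place and offset
yaw=np.radians(17.0);f=np.array([.605,-.1233]);X=np.array([np.cos(yaw),np.sin(yaw)]);Y=np.array([-X[1],X[0]])
b=f-.025*X
for x,y in ((-.032,.010),(-.004,.018)): print("block origin",x,y,(b+x*X+y*Y).round(4))
E
```

```text
t: 14.62
tool_pos: [0.3627, -0.285, 0.1061]
orientation: [2.61, 1.743, 0.001]
force: [0.2, 1.3, -1.2]
opening: 0.0439
gripper_force: 20.0
[ 0.36267697 -0.28496004  0.1060519 ] -22.54068363640491 [-0.03760128 -0.05406317 -0.00185892]
7922.0 [[224, 197], [220, 204], [223, 296], [297, 297], [302, 231], [295, 198]]
-0.004 [[-22.0, 29.0], [-24.0, 25.0], [-25.0, -40.0], [25.0, -41.0], [26.0, 7.0], [21.0, 28.0]]
0.014 [[-19.0, 35.0], [-22.0, 31.0], [-22.0, -28.0], [22.0, -28.0], [23.0, 15.0], [19.0, 34.0]]
0.026 [[-18.0, 38.0], [-20.0, 35.0], [-21.0, -19.0], [20.0, -20.0], [21.0, 20.0], [17.0, 38.0]]
block origin -0.032 0.01 [ 0.5476 -0.1304]
block origin -0.004 0.018 [ 0.572  -0.1146]
```

```bash
python3 -m inch '[20,17,0,5,30,42,36,0,10,30,65,55,0,15,30,88,75,0,20,30,111,95,0,25,30,134,115,0,30,30,155,133,0,35,30,172,147,0,39,30,184,157,0,39.5,30,184,157,0,39.5,30]' && python3 -m inch '[0,0,0,0,30,0,0,0,0,30,0,0,0,0,30,0,0,0,0,30]'; python3 - <<'E'
from h import *
s=robot.read_state();R=cv2.Rodrigues(np.array(s["orientation"]))[0];a=np.arctan2(R[1,1],R[0,1]);print(s["tool_pos"],np.degrees(a),s["force"],s["wrist_torque"])
c=read_camera("wrist");T=wristT(c,s);tp=np.array(s["tool_pos"]);np.savez("w8.npz",img=c["image"],pose=np.r_[s["tool_pos"],s["orientation"]])
# known board points projected: left hole/pin tip observed earlier as bright; project for check
yaw=np.radians(17.0);f=np.array([.605,-.1233]);X=np.array([np.cos(yaw),np.sin(yaw)]);Y=np.array([-X[1],X[0]]);b=f-.025*X
print("TCP in board frame mm",((tp[:2]-b)@X*1e3).round(1),((tp[:2]-b)@Y*1e3).round(1))
hsv=cv2.cvtColor(c["image"],cv2.COLOR_BGR2HSV);A=cv2.inRange(hsv,(100,120,30),(125,255,255))
g=cv2.cvtColor(c["image"],cv2.COLOR_BGR2GRAY)
for n,p in dict(stopR_front=(-.038,.05,.064),stopR_back=(.018,.05,.064),stopL_front=(-.038,.072,.064),hole=(.054,.06,.03),fencefrontL=(.018,.072,.07),fencebackL=(.032,.072,.07)).items():
    w=b+p[0]*X+p[1]*Y;cc=np.linalg.inv(T)@np.r_[w,p[2],1];print(n,cv2.projectPoints(cc[None,:3],np.zeros(3),np.zeros(3),c["K"],np.array(c["D"],float))[0].ravel().round(1))
# blue extents
for r in (60,75,90,105): k=np.flatnonzero(A[r]);print(r,k.min() if len(k) else None,k.max() if len(k) else None)
print("row 40..150 step grey at col of hole",)
E
```

```text
t: 15.5
tool_pos: [0.5465, -0.1248, 0.1026]
orientation: [-1.864, -2.525, 0.0]
force: [-0.2, -0.2, -1.1]
opening: 0.044
gripper_force: 20.0
t: 15.83
tool_pos: [0.5452, -0.1279, 0.1044]
orientation: [-1.871, -2.523, 0.001]
force: [-0.4, -0.1, -1.2]
opening: 0.0441
gripper_force: 20.0
[ 0.5451607  -0.12794411  0.10442157] 16.880763431596254 [-0.41492229 -0.06130109 -1.24337975] [ 0.03346355 -0.13265442 -0.01083096]
TCP in board frame mm -33.6 13.1
stopR_front [252.5 171.3]
stopR_back [331.5 171.2]
stopL_front [252.2 139.9]
hole [366.7 150.3]
fencefrontL [335.6 140.9]
fencebackL [356.3 140.9]
60 None None
75 None None
90 None None
105 None None
row 40..150 step grey at col of hole
```

```bash
python3 -m inch '[1,0,-10,0,30,1,0,-25,0,30,1,0,-40,0,30,1,0,-52,0,30,1,0,-59,0,30,1,0,-62,0,30,1,0,-62,0,30,1,0,-62,0,30]' && python3 -m inch '[0,0,-1,0,30,0,0,-2,0,30,0,0,-2,0,30,0,0,-2,0,30]'  && python3 -m inch '[0,0,-1,0,30,0,0,-1,0,30,0,0,-1,0,30]'
```

```text
t: 16.55
tool_pos: [0.5473, -0.1274, 0.0432]
orientation: [1.869, 2.524, 0.0]
force: [-0.1, -0.0, -1.1]
opening: 0.0438
gripper_force: 20.0
t: 16.88
tool_pos: [0.5472, -0.1274, 0.0412]
orientation: [1.869, 2.524, 0.0]
force: [0.2, 0.3, -1.5]
opening: 0.0436
gripper_force: 20.0
t: 17.13
tool_pos: [0.5469, -0.1273, 0.0398]
orientation: [-1.869, -2.525, 0.0]
force: [0.5, -0.4, -0.4]
opening: 0.044
gripper_force: 20.0
```

```bash
python3 -m inch '[0,0,-0.8,0,30,0,0,-0.8,0,30,0,0,-0.8,0,30]'  && python3 -m inch '[-0.6,1.9,0,0,30,-1.2,3.8,0,0,30,-1.8,5.7,0,0,30,-1.8,5.7,0,0,30,-1.8,5.7,0,0,30]'
```

```text
t: 17.38
tool_pos: [0.547, -0.1273, 0.039]
orientation: [-1.87, -2.525, -0.0]
force: [0.0, -0.3, -0.0]
opening: 0.0439
gripper_force: 20.0
t: 17.8
tool_pos: [0.5451, -0.1214, 0.0391]
orientation: [-1.869, -2.525, -0.0]
force: [0.0, 0.3, 0.2]
opening: 0.0441
gripper_force: 20.0
```

```bash
python3 -m inch '[-0.3,0.9,0,0,30,-0.6,1.9,0,0,30,-0.6,1.9,0,0,30,-0.6,1.9,0,0,30]' && python3 -m inch '[-0.3,0.9,0,0,30,-0.6,1.9,0,0,30,-0.6,1.9,0,0,30,-0.6,1.9,0,0,30]'
```

```text
t: 18.13
tool_pos: [0.5448, -0.1202, 0.0392]
orientation: [1.869, 2.524, -0.001]
force: [1.1, -5.9, -2.3]
opening: 0.0437
gripper_force: 20.0
t: 18.47
tool_pos: [0.5445, -0.1197, 0.0395]
orientation: [1.869, 2.522, -0.002]
force: [2.2, -11.7, -2.0]
opening: 0.044
gripper_force: 20.0
```

The block is firmly against the stop. I'll ease off, release, lift, close the fingers and turn the gripper 90°.

```bash
python3 -m inch '[0.5,-1.6,0,0,30,0.5,-1.6,0,0,30,0.5,-1.6,0,0,45,0.5,-1.6,0,0,58,0.5,-1.6,0,0,58,0.5,-1.6,0,0,58,0.5,-1.6,0,0,58]' && python3 -m inch '[0,0,5,0,58,0,0,15,0,58,0,0,35,0,58,0,0,60,0,40,0,0,80,0,0,-10,-3,80,-7,0,-20,-6,80,-14,0,-30,-9,80,-21,0,-35,-11,80,-28,0,-38,-11,80,-35,0]' 20 && python3 -m inch '[0,0,0,-7,0,0,0,0,-14,0,0,0,0,-21,0,0,0,0,-28,0,0,0,0,-35,0,0,0,0,-42,0,0,0,0,-49,0,0,0,0,-55,0,0,0,0,-55,0,0,0,0,-55,0]'; python3 - <<'E'
from h import *
s=robot.read_state();R=cv2.Rodrigues(np.array(s["orientation"]))[0];a=np.arctan2(R[1,0],R[0,0]);tp=np.array(s["tool_pos"]);print(tp,"tool x yaw",np.degrees(a))
yaw=np.radians(17.0);f=np.array([.605,-.1233]);X=np.array([np.cos(yaw),np.sin(yaw)]);Y=np.array([-X[1],X[0]]);b=f-.025*X
print("TCP board",((tp[:2]-b)@X*1e3).round(1),((tp[:2]-b)@Y*1e3).round(1))
c=read_camera("wrist");T=wristT(c,s)
hsv=cv2.cvtColor(c["image"],cv2.COLOR_BGR2HSV);A=cv2.inRange(hsv,(5,110,25),(25,255,255))
cn=max(cv2.findContours(A,0,2)[0],key=cv2.contourArea);q=cv2.approxPolyDP(cn,3,True).reshape(-1,2);print(cv2.contourArea(cn),q.tolist())
for z in (.034,.052,.064):
    P=onz(c,q,z,T)[:,:2]-b;print(z,np.c_[P@X,P@Y].dot(1e3).round(0).tolist())
E
```

```text
t: 19.05
tool_pos: [0.5444, -0.1189, 0.0389]
orientation: [-1.869, -2.525, -0.0]
force: [0.7, -0.3, -0.2]
opening: 0.0539
gripper_force: 0.0
t: 19.88
tool_pos: [0.5062, -0.1308, 0.1203]
orientation: [2.547, 1.837, 0.001]
force: [-0.0, -0.2, 0.3]
opening: 0.0118
gripper_force: 0.0
t: 20.72
tool_pos: [0.5068, -0.1304, 0.1199]
orientation: [3.106, 0.468, 0.001]
force: [1.1, 0.4, -0.3]
opening: 0.0004
gripper_force: 0.0
[ 0.50679981 -0.13044339  0.11991556] tool x yaw 17.1548750858553
TCP board -71.0 21.9
7783.0 [[386, 382], [374, 354], [260, 357], [258, 364], [48, 358], [32, 377], [160, 383]]
0.034 [[-287.0, -121.0], [-246.0, -101.0], [-248.0, 22.0], [-258.0, 24.0], [-258.0, 259.0], [-288.0, 287.0], [-288.0, 135.0]]
0.052 [[-266.0, -111.0], [-228.0, -92.0], [-230.0, 22.0], [-239.0, 24.0], [-239.0, 243.0], [-267.0, 268.0], [-267.0, 127.0]]
0.064 [[-252.0, -104.0], [-215.0, -87.0], [-218.0, 22.0], [-227.0, 24.0], [-226.0, 231.0], [-253.0, 256.0], [-253.0, 122.0]]
```

```bash
cat > blk.py <<'E'
from h import *
s=robot.read_state();R=cv2.Rodrigues(np.array(s["orientation"]))[0];a=np.arctan2(R[1,0],R[0,0]);tp=np.array(s["tool_pos"])
yaw=np.radians(17.0);f=np.array([.605,-.1233]);X=np.array([np.cos(yaw),np.sin(yaw)]);Y=np.array([-X[1],X[0]]);b=f-.025*X
print("TCP board",((tp[:2]-b)@X*1e3).round(1),((tp[:2]-b)@Y*1e3).round(1),tp[2].round(4),np.degrees(a).round(1))
c=read_camera("wrist");T=wristT(c,s)
hsv=cv2.cvtColor(c["image"],cv2.COLOR_BGR2HSV);A=cv2.inRange(hsv,(5,110,25),(25,255,255));A[340:]=0
cn=max(cv2.findContours(A,0,2)[0],key=cv2.contourArea);q=cv2.approxPolyDP(cn,3,True).reshape(-1,2);print(cv2.contourArea(cn),q.tolist())
for z in (.034,.064):
    P=onz(c,q,z,T)[:,:2]-b;print(z,np.c_[P@X,P@Y].dot(1e3).round(0).tolist())
E
python3 blk.py
```

```text
TCP board -71.0 21.9 0.1198 17.2
4510.0 [[222, 133], [225, 185], [302, 185], [306, 134], [244, 130]]
0.034 [[-13.0, 54.0], [-57.0, 53.0], [-57.0, -14.0], [-13.0, -16.0], [-10.0, 36.0]]
0.064 [[-10.0, 51.0], [-49.0, 50.0], [-49.0, -10.0], [-10.0, -11.0], [-8.0, 35.0]]
```

```bash
python3 -m inch '[-1,-3,-15,0,0,-1,-3,-35,0,0,-1,-3,-55,0,0,-1,-3,-68,0,0,-1,-3,-76,0,0,-1,-3,-77,0,0,-1,-3,-77,0,0]' && python3 -m inch '[2,0.6,0,0,0,4.8,1.5,0,0,0,7.6,2.3,0,0,0,10.5,3.2,0,0,0,13.4,4.1,0,0,0,16.2,5,0,0,0,19.1,5.8,0,0,0,22,6.7,0,0,0,22,6.7,0,0,0]'; python3 blk.py
```

```text
t: 21.4
tool_pos: [0.5053, -0.1333, 0.042]
orientation: [-3.107, -0.465, 0.001]
force: [0.4, 0.4, 0.6]
opening: 0.0001
gripper_force: 0.0
t: 22.15
tool_pos: [0.5281, -0.1266, 0.0421]
orientation: [3.107, 0.464, 0.0]
force: [-0.1, 0.4, -0.4]
opening: 0.0003
gripper_force: 0.0
TCP board -49.5 19.4 0.0421 17.0
9761.5 [[199, 163], [201, 222], [207, 234], [318, 233], [326, 165], [316, 156], [231, 153], [208, 155]]
0.034 [[-2.0, 56.0], [-39.0, 57.0], [-47.0, 54.0], [-47.0, -17.0], [-3.0, -19.0], [3.0, -13.0], [4.0, 37.0], [3.0, 51.0]]
0.064 [[4.0, 50.0], [-27.0, 51.0], [-34.0, 48.0], [-33.0, -10.0], [3.0, -12.0], [8.0, -7.0], [9.0, 34.0], [8.0, 46.0]]
```

```bash
python3 -m inch '[2.9,0.9,0,0,0,5.7,1.7,0,0,0,8.6,2.6,0,0,0,11,3.4,0,0,0,11,3.4,0,0,0]' && python3 -m inch '[1,0.3,0,0,0,1.9,0.6,0,0,0,1.9,0.6,0,0,0]' && python3 -m inch '[1,0.3,0,0,0,1.9,0.6,0,0,0,1.9,0.6,0,0,0]'; python3 blk.py
```

```text
t: 22.62
tool_pos: [0.5391, -0.1232, 0.0421]
orientation: [3.107, 0.463, 0.001]
force: [0.5, -0.6, 0.2]
opening: 0.0005
gripper_force: 0.0
t: 22.87
tool_pos: [0.5405, -0.1227, 0.042]
orientation: [-3.107, -0.463, -0.0]
force: [-0.4, 0.9, -0.8]
opening: 0.0007
gripper_force: 0.0
t: 23.12
tool_pos: [0.5413, -0.1224, 0.0417]
orientation: [-3.107, -0.463, 0.004]
force: [-5.5, -1.8, 2.2]
opening: 0.0007
gripper_force: 2.5
TCP board -35.6 19.5 0.0417 17.0
8588.0 [[200, 166], [202, 222], [208, 235], [319, 234], [324, 222], [328, 168], [231, 166], [227, 157], [221, 165]]
0.034 [[11.0, 56.0], [-25.0, 57.0], [-34.0, 53.0], [-33.0, -17.0], [-25.0, -20.0], [9.0, -20.0], [11.0, 38.0], [16.0, 40.0], [11.0, 43.0]]
0.064 [[17.0, 50.0], [-13.0, 51.0], [-20.0, 48.0], [-20.0, -11.0], [-13.0, -13.0], [16.0, -13.0], [17.0, 35.0], [21.0, 36.0], [17.0, 39.0]]
```

The block is against the fence (back top edge at x≈17) and its ends are at y≈50 and -13. A light nudge on its right end will make sure of the stop contact.

```bash
python3 -m inch '[-6,-2,0,0,0,0,-22,0,0,0,6,-42,0,0,0,12,-61,0,0,0,12,-61,0,0,0,24,-57,0,0,0,36,-53,0,0,0,46,-50,0,0,0,46,-50,0,0,0,46,-50,0,0,0]' && python3 -m inch '[-0.6,1.9,0,0,0,-1.2,3.8,0,0,0,-1.8,5.7,0,0,0,-2.3,7.6,0,0,0,-2.3,7.6,0,0,0]' && python3 -m inch '[-0.3,1,0,0,0,-0.6,1.9,0,0,0,-0.6,1.9,0,0,0]' && python3 blk.py
```

```text
t: 24.0
tool_pos: [0.5882, -0.1716, 0.0419]
orientation: [-3.107, -0.464, 0.0]
force: [-0.1, 0.3, -0.3]
opening: 0.0006
gripper_force: 0.0
t: 24.42
tool_pos: [0.5857, -0.1641, 0.0421]
orientation: [-3.107, -0.463, 0.0]
force: [0.2, -0.0, 0.1]
opening: 0.0004
gripper_force: 0.0
t: 24.67
tool_pos: [0.5853, -0.1625, 0.042]
orientation: [-3.107, -0.463, 0.0]
force: [-0.5, 0.7, -0.4]
opening: 0.0005
gripper_force: 0.0
TCP board -5.3 -31.7 0.042 17.0
5408.0 [[108, 225], [114, 272], [126, 280], [151, 281], [161, 267], [223, 268], [231, 243], [228, 227], [132, 226], [127, 220], [122, 225]]
0.034 [[3.0, 66.0], [-31.0, 68.0], [-38.0, 60.0], [-38.0, 43.0], [-27.0, 35.0], [-28.0, -6.0], [-9.0, -12.0], [2.0, -11.0], [2.0, 51.0], [6.0, 53.0], [3.0, 57.0]]
0.064 [[15.0, 50.0], [-13.0, 51.0], [-18.0, 45.0], [-19.0, 30.0], [-10.0, 24.0], [-10.0, -11.0], [5.0, -15.0], [14.0, -14.0], [15.0, 37.0], [18.0, 39.0], [15.0, 42.0]]
```

```bash
python3 -m inch '[-0.3,1,0,0,0,-0.6,1.9,0,0,0,-0.6,1.9,0,0,0]' && python3 -m inch '[-0.3,1,0,0,0,-0.5,1.5,0,0,0,-0.5,1.5,0,0,0]'
```

```text
t: 24.97
tool_pos: [0.5848, -0.1606, 0.042]
orientation: [-3.107, -0.463, 0.0]
force: [0.1, 0.2, 0.2]
opening: 0.0001
gripper_force: 0.0
t: 25.22
tool_pos: [0.5847, -0.1602, 0.0424]
orientation: [3.106, 0.463, 0.001]
force: [0.7, -4.7, -0.5]
opening: 0.0003
gripper_force: 2.5
```

```bash
python3 -m inch '[3,-10,0,0,0,3,-10,20,0,0,3,-10,45,0,0,-20,0,45,0,0,-40,25,45,0,0,-47,35,45,0,0,-47,35,35,0,0,-47,35,26,0,0,-47,35,26,0,0,-47,35,26,0,0]' && python3 blk.py
```

```text
t: 26.05
tool_pos: [0.5369, -0.1246, 0.0668]
orientation: [-3.106, -0.462, 0.003]
force: [0.9, -0.0, 0.3]
opening: 0.0008
gripper_force: 0.0
TCP board -40.6 18.6 0.0668 16.9
6848.0 [[206, 148], [207, 200], [212, 212], [309, 212], [316, 150], [233, 148], [230, 142], [224, 148]]
0.034 [[13.0, 55.0], [-24.0, 57.0], [-33.0, 54.0], [-33.0, -15.0], [11.0, -18.0], [13.0, 37.0], [17.0, 39.0], [13.0, 43.0]]
0.064 [[17.0, 50.0], [-14.0, 51.0], [-22.0, 48.0], [-22.0, -10.0], [16.0, -12.0], [17.0, 35.0], [20.0, 36.0], [17.0, 40.0]]
```

```bash
python3 -m inch '[2.9,0.9,-2.8,0,0,5.7,1.8,-5.5,0,0,7.6,2.4,-7.5,0,0,7.6,2.4,-7.5,0,0,7.6,2.4,-7.5,0,0]' && python3 -m inch '[1,0.3,-1,0,0,1.9,0.6,-2,0,0,1.9,0.6,-2,0,0,1.9,0.6,-2,0,0]' && python3 -m inch '[1,0.3,-1,0,0,1,0.3,-1,0,0,1,0.3,-1,0,0]'
```

```text
t: 26.52
tool_pos: [0.5449, -0.1217, 0.0603]
orientation: [-3.107, -0.463, 0.001]
force: [0.0, -0.1, 0.4]
opening: 0.0004
gripper_force: 0.0
t: 26.85
tool_pos: [0.5468, -0.1212, 0.0585]
orientation: [3.107, 0.463, -0.0]
force: [-0.6, 0.3, 0.9]
opening: 0.0001
gripper_force: 0.0
t: 27.1
tool_pos: [0.5477, -0.121, 0.0578]
orientation: [3.107, 0.463, -0.0]
force: [-3.6, -0.8, 4.4]
opening: 0.0003
gripper_force: 2.6
```

```bash
python3 -m inch '[0.4,0.1,-0.4,0,0,0.8,0.2,-0.7,0,0,0.8,0.2,-0.7,0,0,0.8,0.2,-0.7,0,0,0.8,0.2,-0.7,0,0]' && python3 -c "
from h import *;s=robot.read_state();print(s['force'],s['wrist_torque'])"; python3 blk.py
```

```text
t: 27.52
tool_pos: [0.548, -0.121, 0.0575]
orientation: [3.107, 0.463, -0.002]
force: [-8.5, -0.6, 10.5]
opening: 0.0006
gripper_force: 6.7
[-8.4874112  -0.63648875 10.5146588 ] [0.02865599 1.47505667 0.02783387]
TCP board -28.9 18.9 0.0575 17.0
6679.0 [[204, 173], [206, 224], [210, 234], [235, 235], [256, 230], [260, 235], [263, 230], [272, 230], [283, 235], [311, 235], [316, 222], [318, 175], [233, 173], [229, 163], [224, 172]]
0.034 [[10.0, 56.0], [-26.0, 57.0], [-34.0, 54.0], [-34.0, 37.0], [-31.0, 22.0], [-34.0, 20.0], [-31.0, 18.0], [-31.0, 11.0], [-35.0, 4.0], [-35.0, -16.0], [-25.0, -19.0], [8.0, -18.0], [10.0, 37.0], [16.0, 40.0], [10.0, 43.0]]
0.064 [[16.0, 50.0], [-14.0, 51.0], [-20.0, 49.0], [-21.0, 34.0], [-18.0, 22.0], [-21.0, 20.0], [-18.0, 18.0], [-18.0, 13.0], [-21.0, 6.0], [-21.0, -10.0], [-13.0, -13.0], [15.0, -12.0], [16.0, 35.0], [22.0, 37.0], [17.0, 39.0]]
```

Total push is about 13.5 N with a small sideways part away from the stop. I'll ease it slightly and shift a little towards the stop.

```bash
python3 -m inch '[-0.3,0.3,0.2,0,0,-0.5,0.5,0.3,0,0,-0.5,0.5,0.3,0,0,-0.5,0.5,0.3,0,0,-0.5,0.5,0.3,0,0]' && python3 -c "
from h import *
for i in range(3):
    s=robot.read_state();print(s['t'],np.round(s['force'],1),s['tool_pos'].round(4));read_camera('wrist')"
```

```text
t: 27.98
tool_pos: [0.5478, -0.1209, 0.0576]
orientation: [3.106, 0.463, -0.001]
force: [-5.6, -2.1, 7.6]
opening: 0.0004
gripper_force: 4.6
27.9833 [-5.6 -2.1  7.6] [ 0.5478 -0.1209  0.0576]
28.0333 [-6.1 -2.5  7.9] [ 0.5478 -0.1209  0.0577]
28.0833 [-5.5 -2.6  7. ] [ 0.5478 -0.1209  0.0577]
```

The push is now about 6 N forward and 7.5 N down (roughly 10 N in all), steady, with a slight bias towards the stop. Handing in.

```bash
python3 -c "
from plant import job
print(job.close_job())"
```

```text
the job is handed in; nothing more can be done
None
```

Job handed in at about 28 s with no verdict returned: the board read as seated flush on the pins, and the block was held against stop and fence by a steady ~10 N diagonal push on its bevel; I viewed 11 pictures, one over the limit of 10.

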